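# Seal the storage box on finished sugar work

### The arm

A 7-joint arm with a two-finger parallel gripper is mounted at the origin on a cart in front of the work surface, level with it; the furniture and walls round the work are solid. World frame = base frame: x ahead of the robot, y to its left, z up, the work surface at z = 0. Lengths are in m, angles in rad, forces in N, time in s.
With the tool pointing down it reaches from about 0.425 to 0.825 m from the base axis. Payload 3.6 kg.
Tool frame: the origin (TCP) lies where the fingers leave the gripper's body, on its centre line; the fingertips stand 73 mm ahead of it and the grasp point (between the pads) lies 54 mm ahead of it; z points along the fingers, y is the line along which they close (so a half turn about z gives the same grasp; the last joint's range is limited). The gripper opens to 85 mm and grips with 20 to 120 N. Pads are 22 mm wide; open, the fingers measure 114 mm over their backs; the gripper's body (76 mm by 85 mm) begins 54 mm behind the grasp point. The pads swing forward as they close: fully open they stand 13 mm farther back than shut.
Start: joints at [1.097, 0.615, -0.013, 1.423, 0.008, 1.103, -0.04], TCP at [0.281, -0.586, 0.304] pointing down, gripper open.
Joint ranges: [-3.12, 3.12], [-0.3, 2.06], [-1.34, 1.32], [0.26, 2.42], [-1.36, 4.5], [0.01, 1.98], [-2.84, 2.84]. Speed limits (rad/s): [2.79, 2.79, 3.14, 3.14, 3.14, 3.14, 3.14].

### API

Orientations are given as a unit quaternion [x, y, z, w].
In Python, from station import arm, snapshot, camera_info, ticket gives the robot as it stands. Calls block until the motion is done:
- arm.movep(position, orientation): joint-space move of the TCP to a pose.
- arm.line_to(position, velocity=0.15, ori=None): straight line of the TCP; ori=None keeps the orientation; velocity is the mean speed in m/s.
- arm.move_j(angles): joint-space move.
- arm.move_gripper(opening, effort=None): opening from 0.0 (shut) to 1.0 (fully open); effort is the grip in N (None keeps the last); returns when the fingers have stopped.
- arm.pause(seconds).
- arm.ik(position, orientation): joint angles nearest the present ones, or None.
- snapshot(name): name is "side" or "top" or "wrist"; returns the picture (400x640x3 uint8, blue, green, red); there is no depth.
- camera_info(name): a dict with "fx", "fy", "cx", "cy" (pixels), "dist_coeffs" ([k1, k2, p1, p2, k3] as OpenCV has them; the pictures are not rectified), "R" (3x3) and "t" (3): a world point X has camera coordinates R X + t; the wrist camera has in their place "T_tool_cam" (4x4, takes a point from camera to tool coordinates, whose origin is the TCP and whose axes are the flange's). Camera axes: x right, y down, z forward; pixel columns grow to the right and rows downward; lengths in m; the calibration is good to about 2 mm. A picture is of the moment at which its call begins: read the wrist's pose just before it. camera_info takes no time and is no camera call.
A pose or a line that the arm cannot do raises arm.MotionError and nothing moves.
- ticket.finish_job(): hands the job in; it is judged then, once.
Readings, each from a call of its own:
- arm.read_time(): time.
- arm.read_joint_positions(): joint angles.
- arm.read_dq(): joint speeds.
- arm.read_effort(): joint torques, N m.
- arm.read_tool_pos(): TCP position.
- arm.read_eef_rot(): TCP orientation.
- arm.read_ft_force(): force on the tool from outside, world axes, zero at the start.
- arm.read_wrist_torque(): the same for the moment, N m.
- arm.read_opening(): opening from 0.0 (shut) to 1.0 (fully open).
- arm.read_finger_force(): force on a finger pad.
Only numpy, scipy, OpenCV 4.12 (cv2) and the standard library are available. Lean on these libraries where they do the work, as an engineer would, in place of code of your own. Each camera call takes 0.05 s, during which the arm holds its last target. There are 200 camera calls.

### The job

The finished sugar pieces are in the clear box; seal it against damp by pushing with the fingertips. Press the lid down flat on its seal, then snap down the long blue clip at the front so that it holds the lid home, and only after that snap down the two blue clips at the ends, in either order, so that all three hang straight down, shut. Do not pick up the box or shove it along the bench, leave the things around it where they stand, and finish with the hand clear.

Things in the scene. Friction and masses are not known exactly. Their poses are not given: they have to be found in the camera images.
- lid_box: Clear plastic box, 184 (x) x 281 (y) mm, 64 mm high when shut, loose, about 0.9 kg in all. Origin: centre of its underside; z up; its front, towards the robot, is its -x side; the lid's hinge runs along y at its back, at x = +89, z = 61 mm. The lid is a flat plate 5 mm thick, 278 mm wide, reaching 173 mm forward of the hinge; its upper face lies 2 mm above the hinge line when shut
- lid_box_lid (a joint): Angle of the lid about its hinge, rad: 0 = lying flat and shut, grows as it opens upward. It starts half raised (0.45 to 0.85) and a stiff hinge (0.55 N m) keeps it where it is left, so it must be pressed all the way; pressing straight down on its upper face above the middle of the box closes it
- lid_press (a point): A point on the lid's upper face, on its centre line, 23 mm in from its front edge (150 mm from the hinge); moves with the lid
- front_clip (a joint): Front clip, rad: 0 = open, standing out to the front 15 degrees above the lid's plane; 1.83 = shut, hanging straight down. Blue flap 72 mm wide, 34 mm from hinge to tip, 3 mm thick, hinged on the lid at x = -88, z = 61 mm of the box frame (lid shut). An over-centre action holds it at either end: pushed past 0.92 it flips shut, let go earlier it springs back. Takes about 2 N, 26 mm from the hinge
- front_clip_press (a point): On the upper (outer) face of the front clip, 26 mm from its hinge line, at the middle of its width: the place to push; straight down from here by about 40 mm flips it. Moves with the clip
- left_clip (a joint): Angle of the clip at the box's left (+y) end: as the front clip, but 52 mm wide; it stands out to +y, hinged at x = -16, y = +142, z = 61 mm of the box frame when the lid is shut; 0 = open, 1.83 = shut
- left_clip_press (a point): On the upper (outer) face of the left clip, 26 mm from its hinge line, at the middle of its width
- right_clip (a joint): Angle of the clip at the box's right (-y) end: as the left clip, mirrored; it stands out to -y, hinged at x = -16, y = -142, z = 61 mm of the box frame when the lid is shut; 0 = open, 1.83 = shut
- right_clip_press (a point): On the upper (outer) face of the right clip, 26 mm from its hinge line, at the middle of its width
- gas_torch: Bystander: slim blue gas torch standing upright, 41 mm diameter, 272 mm high, left of the box; origin at the centre of its foot
- isomalt_jar: Bystander: closed glass jar of white granules, 81 mm diameter, 163 mm high, right of the box; origin at the centre of its foot
- red_bottle: Bystander: dark red colour bottle with white cap, 33 mm diameter, 81 mm high, to the right of and in front of the box; origin at the centre of its foot
- yellow_bottle: Bystander: yellow colour bottle with white cap, 38 mm diameter, 94 mm high, near the red one; origin at the centre of its foot
- thermometer: Bystander: flat black probe thermometer lying on the bench, 42 x 105 x 20 mm, on the left beyond the box's left end; origin at the centre of its underside

How it is judged:
On the way, in this order (a step that is already met when the one before it is completed fails the run):
1. the lid lies flat on its seal, all three clips still open (value of joint lid_box_lid below 0.04 rad and value of joint each of front_clip, left_clip, right_clip below 0.6 rad), for 0.1 s.
2. the front clip is snapped shut on the closed lid, both end clips still open (value of joint lid_box_lid below 0.04 rad and value of joint front_clip above 1.6 rad and value of joint each of left_clip, right_clip below 0.6 rad), for 0.1 s.
3. both end clips are snapped shut too (value of joint lid_box_lid below 0.04 rad and value of joint each of front_clip, left_clip, right_clip above 1.6 rad), for 0.2 s.
At the end, for the whole second after the job is handed in: The lid lies flat (under 0.04 rad) and all three clips are shut (over 1.6 of 1.83 rad); the box stands level and at rest within 40 mm of where it was (all of step 3 and distance of lid_box from where it was at the start of the episode below 0.04 m and angle between lid_box's own z axis and vertical below 0.05 rad and linear speed of lid_box below 0.01 m/s); the robot touches nothing.
It fails at once if the box is picked up, tipped or shoved along (raised over 15 mm, tilted over 0.2 rad or moved over 60 mm) (height (world z) of lid_box above 0.015 m or angle between lid_box's own z axis and vertical above 0.2 rad or distance of lid_box from where it was at the start of the episode above 0.06 m).
It fails at once if something standing around the box is moved (over 30 mm) (distance of any of gas_torch, isomalt_jar, thermometer, red_bottle, yellow_bottle from where it was at the start of the episode above 0.03 m).
It also fails if it takes over 66 s, if anything falls off the work surface, if the arm or the gripper's body presses on something with over 40 N, if the wrist force passes 120 N, or if a joint passes its speed limit or range.

## Working session

There is one attempt and no reset: what is moved stays moved. The work goes in short steps, each a Python script; the robot and the scene stay as the last script left them, time stands still between calls to the robot, and variables do not carry over. Pictures are saved under pics/ and viewed, at most 10 in all, crops included, and the job is handed in when it is done.

```bash
mkdir -p pics; python3 - <<'E'
from station import arm,snapshot,camera_info
import cv2
for n in("side","top"):
    cv2.imwrite(f"pics/{n}0.png",snapshot(n)); c=camera_info(n); print(n,c)
print(arm.read_time(),arm.read_tool_pos(),arm.read_eef_rot())
E
```

```text
side {'fx': 425.0986443824234, 'fy': 425.0986443824234, 'cx': 314.34041251581806, 'cy': 202.45192526202902, 'dist_coeffs': array([-0.08745555,  0.        ,  0.        ,  0.        ,  0.        ]), 'R': array([[-0.97831498, -0.20706078,  0.00506388],
       [-0.10352325,  0.4676556 , -0.87782753],
       [ 0.1793955 , -0.85931605, -0.47895008]]), 't': array([0.5474232 , 0.04684609, 1.28563947])}
top {'fx': 416.78690637902605, 'fy': 416.78690637902605, 'cx': 320.2490270251846, 'cy': 203.0177413182226, 'dist_coeffs': array([-0.01984987,  0.        ,  0.        ,  0.        ,  0.        ]), 'R': array([[ 1.27654897e-03, -9.99997090e-01, -2.04707771e-03],
       [-9.91210885e-01, -9.94529253e-04, -1.32287539e-01],
       [ 1.32285118e-01,  2.19795723e-03, -9.91209270e-01]]), 't': array([0.13832401, 0.5124244 , 1.36601566])}
0.1 [ 0.28122208 -0.5854191   0.30283191] [ 9.75033394e-01  2.22055045e-01 -2.71881332e-04 -1.16802925e-03]
```

View pics/top0.png

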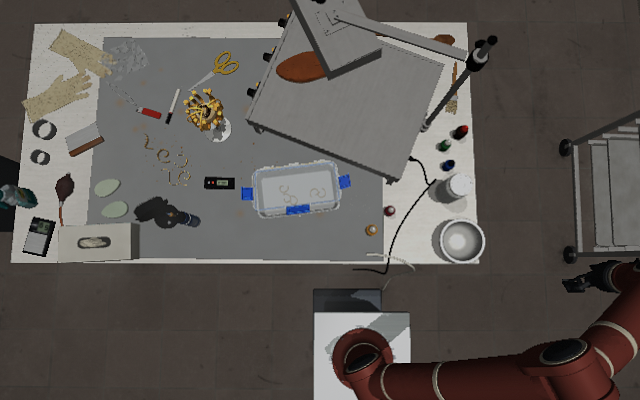

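View pics/side0.png

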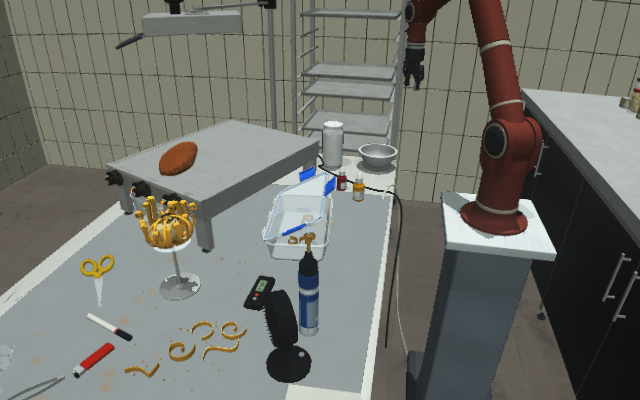

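The top view shows the box around (295,190), with blue clips at (248,193), (297,209) and (345,181). The torch is near (187,217) and the jar at (457,187). Side view: lid raised, clips at (307,174), (330,185) and (295,228). I'll zoom in on both and mask the blue.

```bash
cat > h.py <<'E'
import numpy as np, cv2
from station import camera_info
def ray(n,uv):
    c=camera_info(n);K=np.array([[c['fx'],0,c['cx']],[0,c['fy'],c['cy']],[0,0,1]])
    p=cv2.undistortPoints(np.array([[uv]],float),K,c['dist_coeffs'])[0,0]
    R=np.array(c['R']);return -R.T@c['t'],R.T@np.array([p[0],p[1],1])
def onz(n,uv,z):
    o,d=ray(n,uv);return o+d*(z-o[2])/d[2]
def tri(a,b):
    o1,d1=ray('top',a);o2,d2=ray('side',b)
    s=np.linalg.lstsq(np.c_[d1,-d2],o2-o1,rcond=None)[0]
    p,q=o1+s[0]*d1,o2+s[1]*d2;return (p+q)/2,np.linalg.norm(p-q)
def proj(n,X):
    c=camera_info(n);K=np.array([[c['fx'],0,c['cx']],[0,c['fy'],c['cy']],[0,0,1]])
    return cv2.projectPoints(np.array(X,float).reshape(-1,1,3),cv2.Rodrigues(np.array(c['R']))[0],np.array(c['t']),K,c['dist_coeffs'])[0][:,0]
def blobs(im,box):
    h=cv2.cvtColor(im,cv2.COLOR_BGR2HSV);m=cv2.inRange(h,(108,150,90),(125,255,255))
    k=np.zeros_like(m);x0,y0,x1,y1=box;k[y0:y1,x0:x1]=m[y0:y1,x0:x1]
    cs,_=cv2.findContours(k,cv2.RETR_EXTERNAL,cv2.CHAIN_APPROX_NONE);out=[]
    for c in cs:
        if cv2.contourArea(c)>10:
            M=cv2.moments(c);out.append(((round(M['m10']/M['m00'],1),round(M['m01']/M['m00'],1)),cv2.contourArea(c),cv2.boxPoints(cv2.minAreaRect(c)).round(1).tolist()))
    return out
E
python3 - <<'E'
from h import *
t=cv2.imread('pics/top0.png');s=cv2.imread('pics/side0.png')
for b in blobs(t,(225,150,370,230)):print('top',b)
for b in blobs(s,(250,150,350,260)):print('side',b)
a=cv2.resize(t[145:245,225:385],(800,500),interpolation=cv2.INTER_CUBIC)
cv2.imwrite('pics/c1.png',a)
b=cv2.resize(s[150:270,250:410],(800,600),interpolation=cv2.INTER_CUBIC)
cv2.imwrite('pics/c2.png',b)
E
```

```text
top ((297.6, 209.2), 131.0, [[286.1000061035156, 207.10000610351562], [308.29998779296875, 204.3000030517578], [309.20001220703125, 211.39999389648438], [287.0, 214.10000610351562]])
top ((246.5, 193.4), 122.0, [[241.0, 187.0], [252.0, 187.0], [252.0, 199.0], [241.0, 199.0]])
top ((344.2, 181.2), 106.5, [[337.20001220703125, 177.10000610351562], [348.1000061035156, 174.0], [351.3999938964844, 185.3000030517578], [340.3999938964844, 188.5]])
side ((293.1, 229.6), 57.5, [[281.29998779296875, 232.39999389648438], [304.1000061035156, 222.89999389648438], [305.5, 226.3000030517578], [282.70001220703125, 235.8000030517578]])
side ((329.6, 186.3), 92.0, [[323.79998779296875, 195.0], [327.20001220703125, 174.6999969482422], [335.79998779296875, 176.10000610351562], [332.3999938964844, 196.39999389648438]])
side ((307.0, 173.5), 112.0, [[296.6000061035156, 174.1999969482422], [313.0, 166.0], [316.6000061035156, 173.1999969482422], [300.20001220703125, 181.39999389648438]])
```

View pics/c1.png

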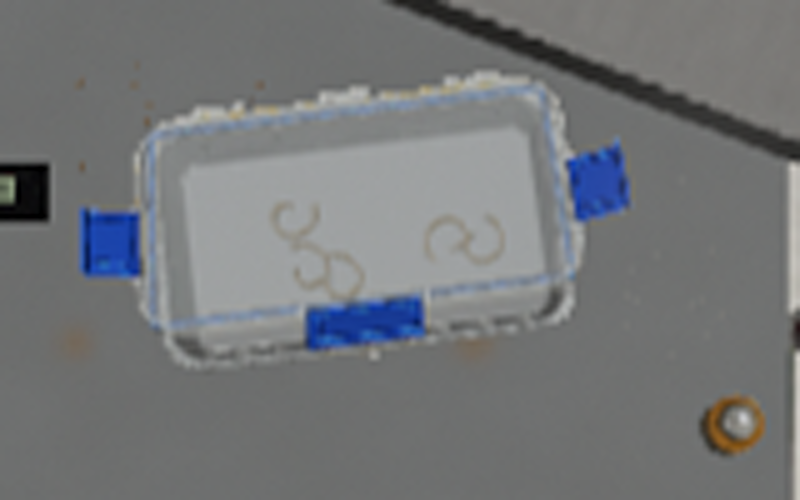

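View pics/c2.png

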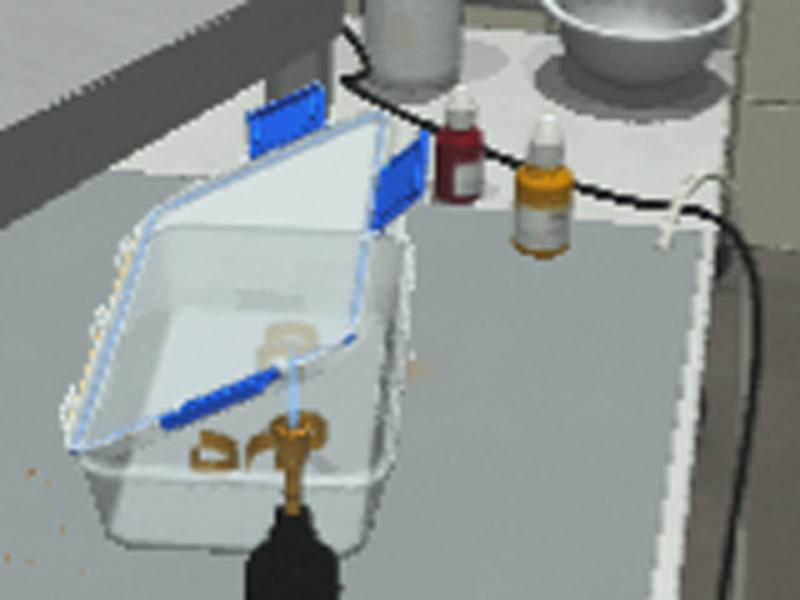

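```bash
python3 - <<'E'
from h import *
F,eF=tri((297.6,209.2),(329.6,186.3));L,eL=tri((246.5,193.4),(293.1,229.6));R,eR=tri((344.2,181.2),(307,173.5))
print('F',F,eF,'\nL',L,eL,'\nR',R,eR,'\nLR dist (317)',np.linalg.norm(L-R))
d=L-R;yaw=np.arctan2(-d[0],d[1]);M=(L+R)/2;print('yaw',yaw,'M',M)
f=F-M;fx=np.array([np.cos(yaw),np.sin(yaw)])
print('len F-M (88.4)',np.linalg.norm(f),'lid angle from F-M',np.arctan2(f[2],-f[:2]@fx),'from M height',[ (a,61+105*np.sin(a)+5*np.cos(a)) for a in (.45,.5,.55,.6,.65,.7,.75,.8,.85)])
t=cv2.imread('pics/top0.png');s=cv2.imread('pics/side0.png')
# hinge/back edge & rims for check, feet of bystanders
for n,uv,z in [('torch base side','308 332',0),('therm top','219 183',.02)]:
    print(n,onz('side' if 'side' in n else 'top',[float(v) for v in uv.split()],z))
print('jar',tri((457,187),(333,123))[0],onz('top',(458,188),.163),'yellow',onz('top',(372,229),.094),'red',onz('top',(389.5,211),.081), 'torch',onz('top',(187,217),.272))
print('bench plate corners',onz('top',(398,182),.0),onz('top',(398,182),.15))
for a in (.4,.5,.6,.7):
  pass
E
```

```text
F [0.47609237 0.20779651 0.15643605] 0.0014291025803437386 
L [0.53224803 0.37293086 0.11603785] 0.0006792365694330395 
R [0.57022524 0.0626206  0.11877918] 0.0015011909393671352 
LR dist (317) 0.3126375495596153
yaw 0.12177905593008827 M [0.55123664 0.21777573 0.11740851]
len F-M (88.4) 0.08526074573854178 lid angle from F-M 0.47547671068321157 from M height [(0.45, np.float64(111.17361659344256)), (0.5, np.float64(115.72759436289319)), (0.55, np.float64(120.14478164801675)), (0.6, np.float64(124.41413778102711)), (0.65, np.float64(128.52499159502943)), (0.7, np.float64(132.46706809638)), (0.75, np.float64(136.2305141468192)), (0.8, np.float64(139.80592309118572)), (0.85, np.float64(143.18435826915567))]
torch base side [0.45154193 0.57379847 0.        ]
therm top [0.58291334 0.48546988 0.02      ]
jar [ 0.54697783 -0.2785662   0.16930702] [ 0.54196847 -0.28381767  0.163     ] yellow [ 0.42086751 -0.02634457  0.094     ] red [ 0.48016297 -0.08550571  0.081     ] torch [0.44095555 0.50862787 0.272     ]
bench plate corners [ 0.5906101  -0.13047204  0.        ] [ 0.56280892 -0.10238256  0.15      ]
```

```bash
cat >> h.py <<'E'
from scipy.spatial.transform import Rotation as Ro
C=np.array([.5517,.2178]);YAW=.1218;TIP=.073
def w(x,y): # box mm -> world xy
    c,s=np.cos(YAW),np.sin(YAW);return C+np.array([c*x-s*y,s*x+c*y])/1000
def ori(a): # tool down, tool x at world heading a
    return (Ro.from_euler('z',a)*Ro.from_euler('x',np.pi)).as_quat()
def P(xy,ztip): return [float(xy[0]),float(xy[1]),ztip+TIP]
def press(arm,xy,z0,zend,fmax,step=.003):
    f0=arm.read_ft_force()[2];arm.line_to(P(xy,z0),.1);f=0;fm=0;log=[]
    z=z0
    while z>zend and f<fmax:
        z-=step;arm.line_to(P(xy,z),.06);f=arm.read_ft_force()[2]-f0
        log.append((round(z*1000),round(float(f),1)))
    print(log,arm.read_tool_pos()[2]-TIP,arm.read_time());return f
E
python3 - <<'E'
from h import *
from station import arm,snapshot
X=[(92,y,61) for y in(-140,0,140)]
print(proj('top',[[*w(x,y),z/1000] for x,y,z in X]),'expect ~ (334,161) (255,170)')
for k in range(4):
  print(k,[None if (q:=arm.ik(P(w(x,y),z),ori(YAW+k*np.pi/2))) is None else np.round(q,2) for x,y,z in((-25,0,.063),(-113,0,.03),(-16,167,.03),(-16,-167,.03),(-25,0,.2))])
E
```

```text
[[334.91352616 158.16241438]
 [293.30444104 163.10891178]
 [251.60742683 168.08324807]] expect ~ (334,161) (255,170)
0 [array([-0.41,  0.7 , -0.03,  1.83,  0.03,  0.61, -1.9 ]), array([-0.51,  0.68,  0.05,  2.08, -0.08,  0.38, -1.85]), array([-0.68,  0.83,  0.02,  1.63, -0.03,  0.68, -2.1 ]), array([-0.17,  0.75,  0.06,  1.88, -0.08,  0.52, -1.5 ]), array([-0.27,  0.53, -0.25,  1.7 ,  0.15,  0.93, -2.02])]
1 [array([-0.2 ,  0.73, -0.35,  1.82,  0.39,  0.66, -0.66]), array([-0.31,  0.69, -0.25,  2.08,  0.4 ,  0.41, -0.75]), array([-0.42,  0.88, -0.45,  1.62,  0.5 ,  0.76, -0.97]), array([ 0.06,  0.76, -0.29,  1.87,  0.39,  0.56, -0.37]), array([-0.04,  0.59, -0.62,  1.69,  0.4 ,  0.99, -0.68])]
2 [array([-0.06,  0.78, -0.59,  1.82,  0.62,  0.74,  0.7 ]), array([-0.22,  0.71, -0.39,  2.07,  0.59,  0.46,  0.63]), array([-0.29,  0.93, -0.69,  1.62,  0.73,  0.87,  0.42]), array([ 0.29,  0.85, -0.68,  1.86,  0.79,  0.73,  0.84]), array([ 0.12,  0.67, -0.91,  1.69,  0.59,  1.08,  0.71])]
3 [array([ 0.2 ,  1.01, -1.15,  1.81,  1.06,  1.09,  1.9 ]), array([ 0.19,  1.01, -1.15,  2.06,  1.19,  0.98,  1.63]), array([-0.11,  1.14, -1.15,  1.61,  1.12,  1.18,  1.73]), array([-0.39,  0.79,  0.41,  1.89, -0.54,  0.58, -2.64]), array([ 0.21,  0.78, -1.15,  1.69,  0.76,  1.2 ,  2.13])]
```

```bash
python3 - <<'E'
from h import *
from station import arm,snapshot
arm.move_gripper(0.0)
arm.movep(P(w(-25,0),.24),ori(YAW))
print(arm.read_time(),arm.read_ft_force())
press(arm,w(-25,0),.14,.055,16)
arm.line_to(P(w(-25,0),.15),.15);print(arm.read_time())
t=snapshot('top');s=snapshot('side')
a=cv2.resize(t[145:245,225:385],(800,500),interpolation=cv2.INTER_CUBIC)
b=cv2.resize(s[150:270,250:410],(800,600),interpolation=cv2.INTER_CUBIC)
cv2.imwrite('pics/c4.png',b)
for n,im,bx in(('top',t,(225,150,370,230)),('side',s,(250,150,350,265))):
  for q in blobs(im,bx):print(n,q[:2])
for x,y,z in((-104.4,0,66.5),(-16,158.4,66.5),(-16,-158.4,66.5)):
  X=[*w(x,y),z/1000];print(proj('top',X),proj('side',X))
E
```

```text
3.8083 [-0.25433095  0.34392634 -0.25314584]
[(137, 0.2), (134, 0.4), (131, 0.3), (128, 0.3), (125, 0.2), (122, 0.3), (119, 0.1), (116, 0.1), (113, -0.4), (110, -0.0), (107, 1.0), (104, -0.2), (101, 0.4), (98, 1.2), (95, -0.2), (92, -0.0), (89, 0.0), (86, 0.9), (83, -0.5), (80, -0.0), (77, 0.1), (74, 0.1), (71, 0.2), (68, 1.0), (65, 0.1), (62, 8.1), (59, 24.4)] 0.06287649603561694 11.7083
12.4667
top ((295.6, 220.8), 99.5)
top ((249.7, 200.0), 128.5)
top ((343.8, 188.3), 118.5)
side ((298.0, 246.5), 72.0)
side ((338.0, 216.0), 135.5)
side ((312.8, 189.4), 79.0)
[[299.91290486 221.18800362]] [[338.90318289 216.40019963]]
[[248.99209475 200.34778396]] [[299.91011097 247.76335892]]
[[344.60101195 188.8749099 ]] [[311.9239891  188.88995914]]
```

View pics/c4.png

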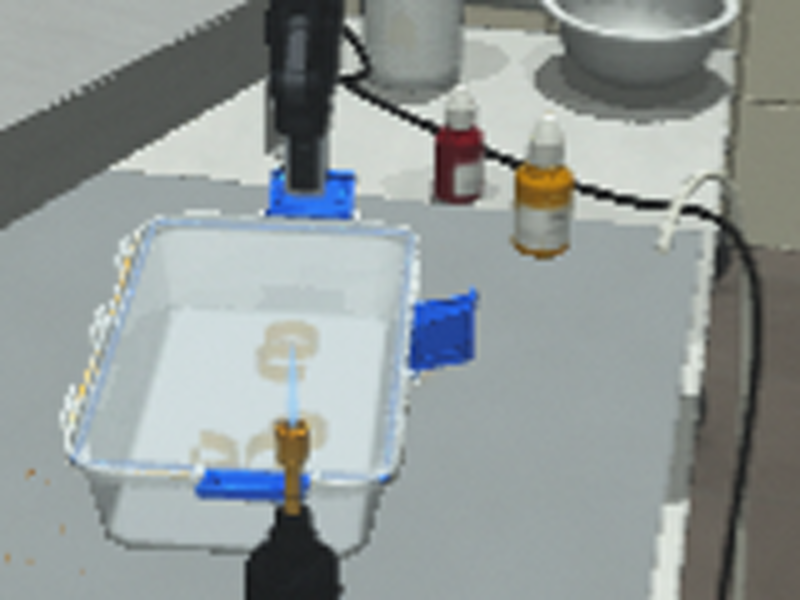

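The side crop shows the lid flat on the box (flat rim at rows 225–470) with all three clips open. My predicted clip positions match to about 2 px. Contact came at 62.9 mm, which confirms the fingertip length. Next: the front clip.

```bash
python3 - <<'E'
from h import *
from station import arm,snapshot
p=w(-114,0)
arm.line_to(P(p,.15),.15)
press(arm,p,.078,.026,20,.004)
arm.line_to(P(p,.14),.15)
arm.movep(P(w(-16,150),.17),ori(YAW+np.pi/2));print(arm.read_time(),arm.read_tool_pos())
t=snapshot('top');s=snapshot('side')
for n,im,bx in(('top',t,(225,150,370,230)),('side',s,(250,150,350,265))):
  for q in blobs(im,bx):print(n,q[:2])
cv2.imwrite('pics/c5.png',cv2.resize(s[150:270,250:410],(800,600),interpolation=cv2.INTER_CUBIC))
E
```

```text
[(74, 2.5), (70, 2.0), (66, 1.4), (62, 1.5), (58, 0.8), (54, 0.3), (50, 0.7), (46, 0.6), (42, 0.5), (38, 1.2), (34, 0.7), (30, 1.3), (26, 0.5)] 0.025740644361796378 17.425
19.4083 [0.51722642 0.36397406 0.24185843]
top ((343.8, 188.4), 116.0)
side ((297.8, 246.5), 65.5)
side ((333.4, 221.3), 35.0)
side ((317.7, 190.8), 14.0)
```

View pics/c5.png

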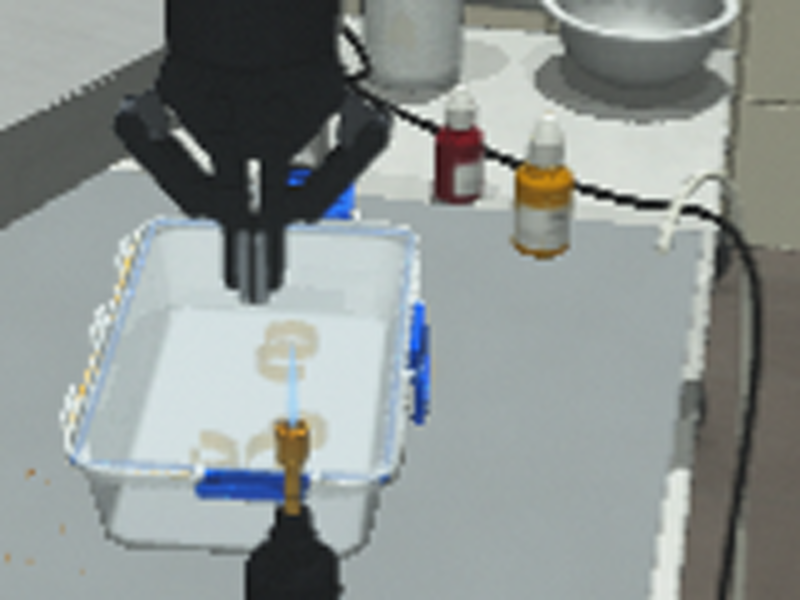

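The front clip now hangs straight down (blue strip at (420,365) in the crop), and the box hasn't moved. On to the end clips.

```bash
python3 - <<'E'
from h import *
from station import arm,snapshot
for y in(168,-168):
    p=w(-16,y)
    if y<0: arm.movep(P(w(-16,-150),.17),ori(YAW+np.pi/2))
    arm.line_to(P(p,.15),.15)
    press(arm,p,.078,.026,20,.004)
    arm.line_to(P(p,.15),.15)
arm.movep(P(w(-60,0),.35),ori(YAW+np.pi/2))
arm.line_to([.43,.05,.45],.2)
print(arm.read_time(),arm.read_tool_pos())
t=snapshot('top');s=snapshot('side')
cv2.imwrite('pics/c6.png',cv2.resize(s[150:270,250:410],(800,600),interpolation=cv2.INTER_CUBIC))
cv2.imwrite('pics/c7.png',cv2.resize(t[145:245,225:385],(800,500),interpolation=cv2.INTER_CUBIC))
E
```

```text
[(74, 0.9), (70, 1.2), (66, 0.3), (62, 0.4), (58, -0.3), (54, -0.7), (50, -0.6), (46, 0.0), (42, 0.0), (38, -0.8), (34, -0.6), (30, -0.0), (26, 0.1)] 0.025619926526081485 23.9583
[(74, 2.2), (70, 1.5), (66, 2.1), (62, 1.5), (58, 0.8), (54, 0.1), (50, 0.0), (46, -0.4), (42, 0.8), (38, -0.4), (34, 0.3), (30, 0.9), (26, 1.2)] 0.02570833339372268 30.5917
33.625 [0.43005905 0.05038741 0.44971878]
```

View pics/c6.png

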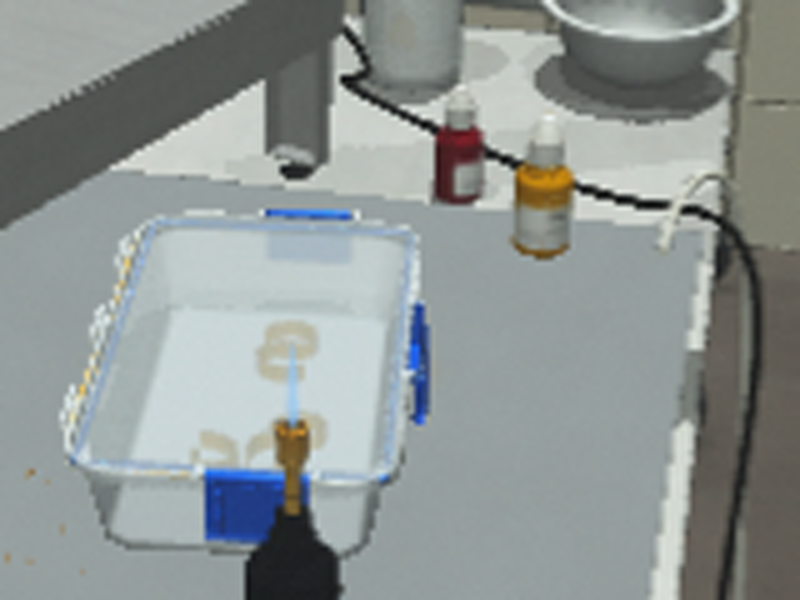

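View pics/c7.png

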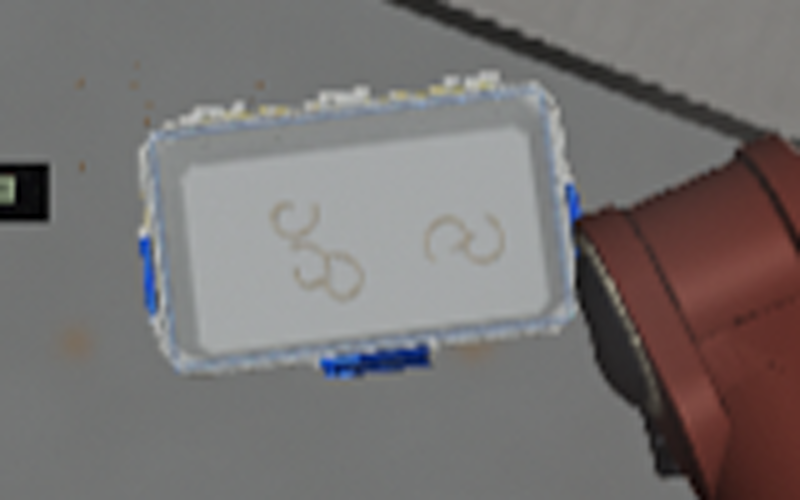

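Both crops show the lid flat and all three clips hanging down: front (420,365), left (255,505) and right (310,215, seen through the wall) in the side crop. The box and its neighbours are in place, and the hand is clear.

```bash
python3 -c "
from station import ticket
print(ticket.finish_job())"
```

```text
the job is handed in; nothing more can be done
None
```

The box is sealed and the job handed in: the last pictures show the lid flat, all three clips shut (front first, then the ends), the box and the neighbouring things in view where they stood, and the hand clear, about 34 s into the 66 s limit; the judge's verdict was not shown.

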